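# Unstack the craft pots into their non-tip blocks

## Robot

A 6-joint arm with a two-finger parallel gripper is mounted at the origin on a cart in front of the work surface, level with it; the furniture and walls round the work are solid. World frame = base frame: x ahead of the robot, y to its left, z up, the work surface at z = 0. Lengths are in m, angles in rad, forces in N, time in s.
With the tool pointing down it reaches from about 0.3 to 0.875 m from the base axis. Payload 4.2 kg.
Tool frame: the origin (TCP) lies midway between the tips of the shut fingers; the grasp point (between the pads) lies behind it (arm.hold_point_z is the z of the grasp point in the tool frame, in m); z points along the fingers, y is the line along which they close (so a half turn about z gives the same grasp; the last joint's range is limited). The gripper opens to 85 mm and grips with 20 to 120 N. Pads are 22 mm wide; open, the fingers measure 114 mm over their backs; the gripper's body (76 mm by 85 mm) begins 54 mm behind the grasp point. The pads swing forward as they close: fully open they stand 13 mm farther back than shut.
Start: joints at [1.28, 0.32, 1.565, -0, 1.257, -0.02], TCP at [0.154, 0.554, 0.231] pointing down, gripper open.
Joint ranges: [-3.11, 3.11], [-0.84, 2.01], [0.21, 2.61], [-1.34, 4.49], [0.05, 2.63], [-2.56, 2.56]. Speed limits (rad/s): [2.57, 2.57, 3.14, 3.14, 3.14, 3.14].

## Interface

Orientations are given as a 3x3 rotation matrix whose columns are the frame's x, y, z axes.
In Python, from station import arm gives the robot as it stands. The module is installed in compiled form; this text tells all that it offers.
- The arm moves only by the shell command python3 -m crank 'ROWS'. ROWS is JSON, one flat list of numbers, 5 for each row, row after row: the closure in counts, from 0 (fully open) to 255 (shut), then the shift along the tool's x, y, z in mm, then the turn about the tool's z in degrees. A call has 1 to 10 rows; each row is the pose to reach, as a shift and turn from the pose commanded when the call began, along the tool's axes at that moment; what a row does not reach only later rows make up. A row lasts 1/10 s, in which the tool goes at most 50 mm and 8.59 degrees, less where a joint would pass 70% of its speed; a pose out of reach is approached as far as the arm can. A call with a gripper value outside its range is refused whole. The fingers move at their own pace and stop on an object; the grip force is fixed at half the most. Time passes only in rows, so rows that repeat a pose let the fingers close. It gives the time, the measured TCP pose, the force, the opening and the grip force at its end, in the units of the state.
- arm.state(): the state, without advancing time (a new reading comes with each control period).
- arm.get_image(name): name is "scene" or "top" or "wrist"; returns a dict with "color" (384x512x3 uint8, blue, green, red), "depth" (384x512 float32, m along the optical axis (not along the pixel's ray), 0 where there is no reading), "fx", "fy", "cx", "cy" (pixels), "position" and "rotation" of the camera in the world. Camera axes: x right, y down, z forward; pixel columns grow to the right and rows downward; lengths in m; the calibration is good to about 2 mm. The wrist camera is an equidistant fisheye: a pixel r from the principal point sees the ray r / f radians off the axis. A picture is of the moment at which its call begins.
- arm.job_done(): hands the job in; it is judged then, once.
The state is a dict: "time_s": time; "joint_pos": joint angles; "qvel": joint speeds; "joint_torque": joint torques, N m; "ee_pos": TCP position; "ee_rot": TCP orientation; "wrist_force": force on the tool from outside, world axes, zero at the start; "torque": the same for the moment, N m; "grip_width": opening from 0.0 (shut) to 1.0 (fully open); "gripper_force": force on a finger pad.
Only numpy, scipy, OpenCV 4.12 (cv2) and the standard library are available. Lean on these libraries where they do the work, as an engineer would, in place of code of your own. Each camera call takes 0.05 s, during which the arm holds its last target. There are 200 camera calls.

## Task

Get the craft table ready for opening the pots: take the stack of closed containers (jar, larger tin, smaller tin, slim pot) apart and stand each one upright in the wooden non-tip block that is bored for it, right down on the floor of its bore. Set them down rather than let them drop, tip none of them over, and leave the paint bottle and the pliers where they are.

Things in the scene. Friction and masses are not known exactly. Their poses are not given: they have to be found in the camera images.
- jar: straight-sided round white plastic jar with a black screw lid, 67 mm across, 62 mm high, flat on top; bottom of the stack, stands on the table at the start. Origin: centre of its underside; z is its own axis and points up when it stands.
- big_tin: larger of two round light-grey aluminium screw tins with ribbed lids, 54 mm across, 28 mm high, flat on top; stands on the jar at the start. Origin: centre of its underside; z is its own axis and points up when it stands.
- small_tin: smaller of two round light-grey aluminium screw tins with ribbed lids, 42 mm across, 26 mm high, flat on top; stands on the larger tin at the start. Origin: centre of its underside; z is its own axis and points up when it stands.
- pot: slim round plastic pot, black below with a white cap, 30 mm across, 48 mm high; top of the stack at the start. Origin: centre of its underside; z is its own axis and points up when it stands.
- block_jar: square beech non-tip block, fixed to the table by its rubber foot, 100 mm wide, 20 mm high over all, with one round bore 76 mm wide and 10 mm deep in the middle of its top (3.5 mm eased edge at the mouth, cork on the bore's floor): the block with the widest bore, for the jar. Origin: centre of its underside, so the bore's floor is 10 mm above it; z up, x and y along its sides.
- block_big_tin: square beech non-tip block, fixed to the table by its rubber foot, 87 mm wide, 20 mm high over all, with one round bore 63 mm wide and 10 mm deep in the middle of its top (3.5 mm eased edge at the mouth, cork on the bore's floor): the block with the second widest bore, for the larger tin. Origin: centre of its underside, so the bore's floor is 10 mm above it; z up, x and y along its sides.
- block_small_tin: square beech non-tip block, fixed to the table by its rubber foot, 75 mm wide, 20 mm high over all, with one round bore 51 mm wide and 10 mm deep in the middle of its top (3.5 mm eased edge at the mouth, cork on the bore's floor): the block with the third widest bore, for the smaller tin. Origin: centre of its underside, so the bore's floor is 10 mm above it; z up, x and y along its sides.
- block_pot: square beech non-tip block, fixed to the table by its rubber foot, 63 mm wide, 20 mm high over all, with one round bore 39 mm wide and 10 mm deep in the middle of its top (3.5 mm eased edge at the mouth, cork on the bore's floor): the block with the narrowest bore, for the slim pot. Origin: centre of its underside, so the bore's floor is 10 mm above it; z up, x and y along its sides.
- paint_bottle: bystander: pale paint squeeze bottle with a white cap, 33 mm wide, 86 mm high, standing loose behind the work. Origin: centre of its underside; z up.
- pliers: bystander: red-handled pliers lying flat and loose on the table, 129 x 66 x 15 mm. Origin: centre of its underside; x along them, towards the jaws.
There are look-alikes about, which are no part of the job. What is shaped like the big_tin but green, red or yellow is not meant.

How it is judged:
At the end, for the whole second after the job is handed in: Each container stands in its own block: within 10 mm of the bore's centre, its underside on the bore's floor (6 to 14 mm above the block's underside), upright within 0.1 rad, and at rest (horizontal distance between jar and block_jar below 0.01 m and z of jar in the frame of block_jar between 0.006 and 0.014 m and angle between each of jar, big_tin, small_tin, pot's own z axis and vertical below 0.1 rad and linear speed of each of jar, big_tin, small_tin, pot below 0.02 m/s and horizontal distance between big_tin and block_big_tin below 0.01 m and z of big_tin in the frame of block_big_tin between 0.006 and 0.014 m and horizontal distance between small_tin and block_small_tin below 0.01 m and z of small_tin in the frame of block_small_tin between 0.006 and 0.014 m and horizontal distance between pot and block_pot below 0.01 m and z of pot in the frame of block_pot between 0.006 and 0.014 m); the robot touches nothing.
It fails at once if a container is tipped over (angle between any of jar, big_tin, small_tin, pot's own z axis and vertical above 0.7 rad).
It fails at once if a container is dropped (falls out of the fingers' hold faster than 0.6 m/s, a fall of about 20 mm) ((linear speed of jar above 0.6 m/s and contact force between jar and the fingers below 0.05 N) or (linear speed of big_tin above 0.6 m/s and contact force between big_tin and the fingers below 0.05 N) or (linear speed of small_tin above 0.6 m/s and contact force between small_tin and the fingers below 0.05 N) or (linear speed of pot above 0.6 m/s and contact force between pot and the fingers below 0.05 N)).
It fails at once if the paint bottle is shifted by more than 30 mm or knocked over (distance of paint_bottle from where it was at the start of the episode above 0.03 m or angle between paint_bottle's own z axis and vertical above 0.5 rad).
It fails at once if the pliers are shifted by more than 30 mm (distance of pliers from where it was at the start of the episode above 0.03 m).
It also fails if it takes over 106 s, if anything falls off the work surface, if the arm or the gripper's body presses on something with over 40 N, if the wrist force passes 120 N, or if a joint passes its speed limit or range.

## Working session

There is one attempt and no reset: what is moved stays moved. The work goes in short steps, Python scripts to look and compute and a shell command to move; the robot and the scene stay as the last step left them, time stands still between calls to the robot, and variables do not carry over. Pictures are saved under pics/ and viewed, at most 14 in all, crops included, and the job is handed in when it is done.

```bash
mkdir -p pics; python3 - <<'E'
from station import arm
import cv2,numpy as np
for n in("scene","top"):
    d=arm.get_image(n);cv2.imwrite(f"pics/{n}0.png",d["color"]);np.savez(f"{n}0.npz",**d)
    print(n,d["fx"],d["fy"],d["cx"],d["cy"],d["position"],np.round(d["rotation"],3).tolist())
s=arm.state();print(s["ee_pos"],np.round(s["ee_rot"],3).tolist(),arm.hold_point_z,s["time_s"])
E
```

```text
scene 428.32856000382816 428.32856000382816 258.74067359695107 189.6696180618467 [-0.22527699 -0.56297238  0.71051013] [[0.612, -0.406, 0.679], [-0.791, -0.323, 0.519], [0.008, -0.855, -0.519]]
top 395.7770280248772 395.7770280248772 252.03642460360027 186.71400181512473 [0.37596379 0.01743692 1.28423446] [[-0.02, -0.989, 0.147], [-1.0, 0.019, -0.008], [0.005, -0.147, -0.989]]
[0.15368401 0.55363377 0.23056606] [[-0.964, 0.267, -0.0], [0.267, 0.964, -0.002], [0.0, -0.002, -1.0]] -0.0187 0.1
```

View pics/scene0.png

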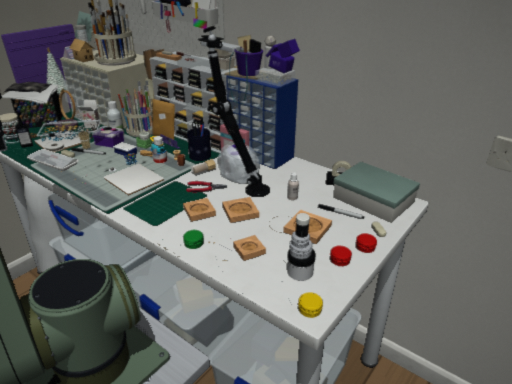

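View pics/top0.png

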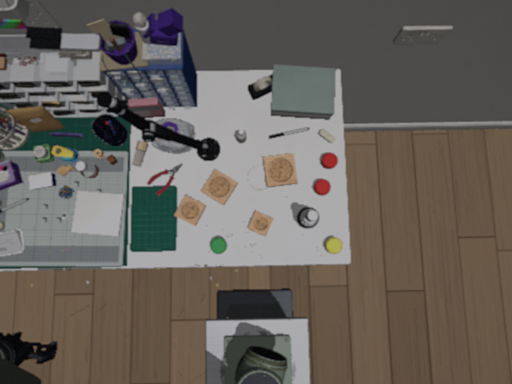

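```bash
cat > h.py <<'E'
import cv2,numpy as np
def cast(d,u,v,z):
    R=np.array(d["rotation"]);p=np.array(d["position"])
    r=R@np.array([(u-d["cx"])/d["fx"],(v-d["cy"])/d["fy"],1.]);return p+r*(z-p[2])/r[2]
def proj(d,P):
    c=np.array(d["rotation"]).T@(np.array(P)-np.array(d["position"]));return d["cx"]+d["fx"]*c[0]/c[2],d["cy"]+d["fy"]*c[1]/c[2]
E
python3 - <<'E'
from h import *
d=dict(np.load("top0.npz"));s=dict(np.load("scene0.npz"))
for n,D in(("top",d),("scene",s)):
    hsv=cv2.cvtColor(D["color"],cv2.COLOR_BGR2HSV)
    m=cv2.inRange(hsv,(8,70,60),(22,255,255))
    if n=="top": m[:, :170]=0;m[:150]=0;m[240:]=0;m[:,300:]=0
    else: m[:190]=0;m[260:]=0;m[:,:180]=0;m[:,340:]=0
    m=cv2.morphologyEx(m,cv2.MORPH_CLOSE,np.ones((5,5)))
    for c in cv2.findContours(m,cv2.RETR_EXTERNAL,cv2.CHAIN_APPROX_NONE)[0]:
        if cv2.contourArea(c)<150: continue
        W=np.array([cast(D,*p[0],.02)[:2] for p in c])
        r=cv2.minAreaRect((W*1000).astype(np.float32));print(n,cv2.boundingRect(c),np.round(r[0],1),np.round(r[1],1),round(r[2],1))
a=cv2.resize(d["color"][145:260,170:350],None,fx=4,fy=4,interpolation=cv2.INTER_CUBIC)
b=cv2.resize(s["color"][185:320,240:390],None,fx=4,fy=4,interpolation=cv2.INTER_CUBIC)
cv2.imwrite("pics/ctop.png",a);cv2.imwrite("pics/cscene.png",b)
print(cast(d,308,212,.164),d["depth"][205:226:3,308],cast(s,302,217,.164))
E
```

```text
top (249, 212, 23, 23) [447.1 -15.7] [59.9 58.9] 64.9
top (174, 195, 31, 30) [493.3 209. ] [75.3 74. ] 61.5
top (202, 170, 35, 34) [567.1 113.9] [85.  83.3] 57.2
top (264, 154, 33, 33) [618.8 -83.7] [97.6 97.5] 6.1
scene (234, 235, 32, 25) [440.5 -24.3] [79.6 69.7] 65.1
scene (284, 210, 48, 34) [611.3 -91.4] [120.1 105.6] 6.1
scene (183, 198, 33, 23) [486.8 198.3] [99.  77.8] 62.4
scene (223, 197, 36, 26) [560.3 104.4] [109.6  89.9] 57.0
[ 0.46724448 -0.14910954  0.164     ] [1.293752  1.2244499 1.1719259 1.1219928 1.1222795 1.1610262 1.1622342] [ 0.45664592 -0.16332496  0.164     ]
```

View pics/ctop.png

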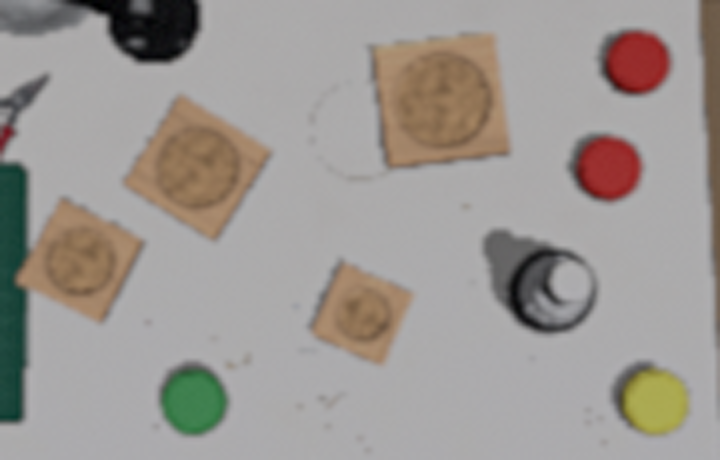

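View pics/cscene.png

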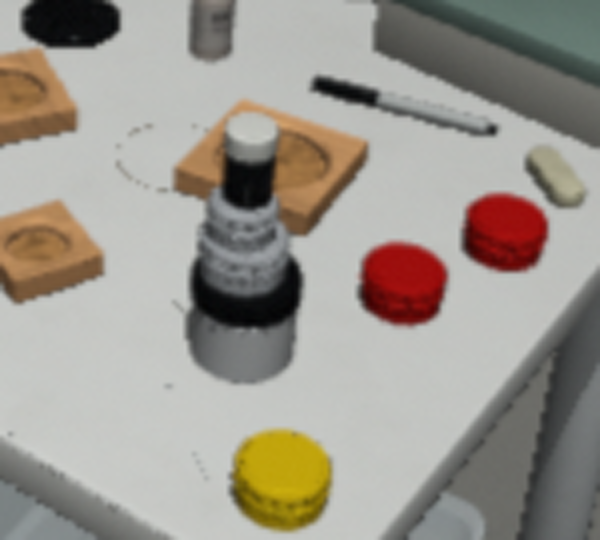

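```bash
python3 - <<'E'
from h import *
d=dict(np.load("top0.npz"));s=dict(np.load("scene0.npz"))
# cap by depth in top
dep=d["depth"];v,u=np.mgrid[195:235,290:330];z=dep[195:235,290:330]
R=d["rotation"];P=(np.stack([(u-d["cx"])/d["fx"],(v-d["cy"])/d["fy"],np.ones_like(u)],-1)*z[...,None])@R.T+d["position"]
for lo,hi in((.15,.18),(.105,.125),(.08,.1),(.052,.072)):
    k=(P[...,2]>lo)&(P[...,2]<hi);q=P[k];print("top z",lo,hi,k.sum(),np.round(q.min(0),4),np.round(q.max(0),4),np.round(np.median(q,0),4))
k=(np.abs(P[...,2])<.01);print("table z",np.median(P[k][:,2]))
dep=s["depth"];v,u=np.mgrid[200:290,270:335];z=dep[200:290,270:335]
R=s["rotation"];P=(np.stack([(u-s["cx"])/s["fx"],(v-s["cy"])/s["fy"],np.ones_like(u)],-1)*z[...,None])@R.T+s["position"]
def fit(q,r):
    from scipy.optimize import least_squares
    f=least_squares(lambda c:np.hypot(*(q[:,:2]-c).T)-r,q[:,:2].mean(0)+np.array([.01,.01]),loss="soft_l1",f_scale=.002);return f.x,np.abs(f.fun).mean()
for n,lo,hi,r in(("pot",.12,.16,.015),("small",.094,.112,.021),("big",.066,.086,.027),("jar",.01,.05,.0335)):
    k=(P[...,2]>lo)&(P[...,2]<hi)&(np.hypot(P[...,0]-.46,P[...,1]+.155)<.06);print(n,k.sum(),fit(P[k],r))
# top-camera circle centres by edge: bores
hsv=cv2.cvtColor(d["color"],cv2.COLOR_BGR2HSV)[...,2].astype(int)
for (a,b) in((312.5,215.5),):print("cap top",cast(d,a,b,.164))
print("cap scene",cast(s,302.5,217.5,.164))
for n,uv in(("jar",(281,170)),("big",(219.3,186.5)),("small",(190.2,210)),("pot",(260.5,223.5))):print(n,cast(d,*uv,.01))
E
```

```text
top z 0.15 0.18 97 [ 0.4442 -0.1777  0.1516] [ 0.4731 -0.1485  0.1705] [ 0.4584 -0.1624  0.1643]
top z 0.105 0.125 65 [ 0.4359 -0.1796  0.1065] [ 0.4742 -0.142   0.1247] [ 0.445  -0.1526  0.1145]
top z 0.08 0.1 71 [ 0.4339 -0.1871  0.0807] [ 0.4827 -0.1364  0.0959] [ 0.4588 -0.1486  0.0878]
top z 0.052 0.072 100 [ 0.4292 -0.198   0.053 ] [ 0.4915 -0.1335  0.0677] [ 0.4569 -0.1589  0.0608]
table z -0.00022256465908543355
pot 181 (array([ 0.46022166, -0.16185369]), np.float64(0.0010488614832710812))
small 102 (array([ 0.4581479 , -0.16138153]), np.float64(0.0010786683658910781))
big 144 (array([ 0.46068446, -0.16151448]), np.float64(0.001071277107211627))
jar 323 (array([ 0.46341062, -0.16417149]), np.float64(0.0010117105995505018))
cap top [ 0.4570707  -0.16146249  0.164     ]
cap scene [ 0.45569964 -0.16525207  0.164     ]
jar [ 0.61927671 -0.08908774  0.01      ]
big [0.56845869 0.1134066  0.01      ]
small [0.49363384 0.20776343 0.01      ]
pot [ 0.4457985  -0.01788457  0.01      ]
```

```bash
cat > g.py <<'E'
import sys,numpy as np
from station import arm
def go(*t):
    s=arm.state();R=np.array(s["ee_rot"]);print("t",round(s["time_s"],1),"tcp",np.round(s["ee_pos"],4),"yaw",round(np.degrees(np.arctan2(R[1,1],R[0,1])),1),"w",round(s["grip_width"],3),"gf",round(float(np.max(s["gripper_force"])),1),"tool mm",np.round(R.T@(np.array(t)-s["ee_pos"])*1000,1),"q",np.round(s["joint_pos"],2))
if __name__=="__main__": go(*map(float,sys.argv[1:4]))
E
python3 g.py .459 -.162 .27
python3 - <<'E'
from h import *
for n in("top","scene"):
    d=dict(np.load(n+"0.npz"));v,u=np.mgrid[0:384,0:512];z=d["depth"]
    P=(np.stack([(u-d["cx"])/d["fx"],(v-d["cy"])/d["fy"],np.ones_like(u)],-1)*z[...,None])@d["rotation"].T+d["position"]
    for b,c in(("jar",(.619,-.084)),("big",(.567,.114)),("small",(.493,.209)),("pot",(.447,-.016))):
        k=(np.abs(P[...,2]-.02)<.004)&(np.hypot(P[...,0]-c[0],P[...,1]-c[1])<.075)&(z>0)
        if b=="pot": k&=np.hypot(P[...,0]-c[0],P[...,1]-c[1])<.05
        q=P[k][:,:2]*1000;r=cv2.minAreaRect(q.astype(np.float32));print(n,b,k.sum(),np.round(r[0],1),np.round(r[1],1))
E
```

```text
t 0.1 tcp [0.1537 0.5536 0.2306] yaw 74.5 w 0.999 gf 0.0 tool mm [-485.6 -607.9  -38.5] q [ 1.28  0.32  1.57  0.    1.26 -0.02]
top jar 451 [620.3 -86.7] [100.7  99.9]
top big 384 [555.2 121.5] [ 87.6 118.2]
top small 337 [509.8 198.8] [ 75.2 108.6]
top pot 239 [447.2 -18.4] [62.7 62.9]
scene jar 385 [620.5 -86. ] [104.1 102.5]
scene big 349 [555.8 122.7] [ 93.7 121.7]
scene small 279 [509.1 198.8] [ 80.5 109. ]
scene pot 308 [447.4 -16.8] [66.2 65.7]
```

```bash
python3 -m crank '[0,-486,-608,-38,0, 0,-486,-608,-38,0, 0,-486,-608,-38,0, 0,-486,-608,-38,0, 0,-486,-608,-38,0, 0,-486,-608,-38,0, 0,-486,-608,-38,0, 0,-486,-608,-38,0, 0,-486,-608,-38,0, 0,-486,-608,-38,0]'
python3 g.py .459 -.162 .27
python3 - <<'E'
from h import *
for n in("top","scene"):
    d=dict(np.load(n+"0.npz"));v,u=np.mgrid[0:384,0:512];z=d["depth"]
    P=(np.stack([(u-d["cx"])/d["fx"],(v-d["cy"])/d["fy"],np.ones_like(u)],-1)*z[...,None])@d["rotation"].T+d["position"]
    for b,c,w in(("big",(.5675,.113),.0635),("small",(.4935,.2075),.0545)):
        k=(np.abs(P[...,2]-.02)<.004)&(np.hypot(P[...,0]-c[0],P[...,1]-c[1])<w)&(z>0)
        q=P[k][:,:2]*1000;r=cv2.minAreaRect(q.astype(np.float32));print(n,b,k.sum(),np.round(r[0],1),np.round(r[1],1))
E
```

```text
time_s: 1.1
ee_pos: [0.35, 0.0928, 0.2558]
ee_rot: [[-0.964, 0.267, 0.0], [0.267, 0.964, 0.0], [-0.0, 0.0, -1.0]]
wrist_force: [0.8, 0.2, 0.3]
grip_width: 0.999
gripper_force: 0.0
t 1.1 tcp [0.35   0.0928 0.2558] yaw 74.5 w 0.999 gf 0.0 tool mm [-173.2 -216.4  -14.2] q [ 0.23 -0.04  1.94  0.    1.24 -1.07]
top big 381 [568.3 112.8] [87.6 86.7]
top small 332 [494.5 206.8] [75.2 74.1]
scene big 345 [569.6 113.7] [93.7 88.8]
scene small 275 [493.8 206.6] [80.1 75.9]
```

```bash
python3 -m crank '[90,-173,-216,-14,0, 90,-173,-216,-14,0, 90,-173,-216,-14,0, 90,-173,-216,-14,0, 90,-173,-216,-14,0, 90,-173,-216,-14,0, 90,-173,-216,-14,0, 90,-173,-216,-14,0]'
python3 g.py .459 -.162 .135
python3 - <<'E'
from station import arm
import cv2
d=arm.get_image("wrist");cv2.imwrite("pics/w1.png",d["color"])
E
```

```text
time_s: 1.9
ee_pos: [0.4584, -0.1597, 0.269]
ee_rot: [[-0.963, 0.269, -0.002], [0.269, 0.963, 0.001], [0.002, 0.001, -1.0]]
wrist_force: [-1.0, 0.5, 0.7]
grip_width: 0.647
gripper_force: 0.0
t 1.9 tcp [ 0.4584 -0.1597  0.269 ] yaw 74.4 w 0.647 gf 0.0 tool mm [ -1.4  -2.1 134. ] q [-0.36  0.16  1.69  0.    1.3  -1.66]
```

View pics/w1.png

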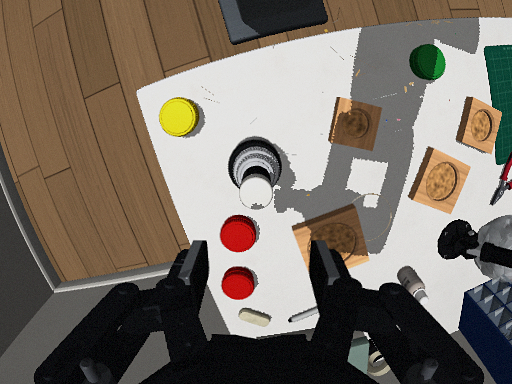

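```bash
python3 -m crank '[90,-1,-2,50,0, 90,-1,-2,90,0, 90,-1,-2,120,0, 90,-1,-2,135,0, 90,-1,-2,138,0, 90,-1,-2,138,0, 120,-1,-2,138,0, 140,-1,-2,138,0, 155,-1,-2,138,0, 165,-1,-2,138,0]'
python3 -m crank '[172,0,0,0,0, 180,0,0,0,0, 190,0,0,0,0, 210,0,0,0,0, 210,0,0,0,0]'
python3 g.py .459 -.162 .131
```

```text
time_s: 2.95
ee_pos: [0.4596, -0.1621, 0.1324]
ee_rot: [[-0.964, 0.267, 0.001], [0.267, 0.964, -0.001], [-0.002, -0.0, -1.0]]
wrist_force: [-0.0, -0.5, 1.1]
grip_width: 0.354
gripper_force: 3.5
time_s: 3.45
ee_pos: [0.4598, -0.1621, 0.1326]
ee_rot: [[-0.964, 0.268, 0.002], [0.268, 0.964, -0.001], [-0.002, -0.0, -1.0]]
wrist_force: [-1.6, -0.5, 6.1]
grip_width: 0.336
gripper_force: 58.6
t 3.5 tcp [ 0.4598 -0.1621  0.1326] yaw 74.5 w 0.336 gf 58.6 tool mm [ 0.8 -0.1  1.6] q [-0.36  0.27  1.91  0.    0.96 -1.66]
```

```bash
python3 -m crank '[210,0,0,-10,0, 210,0,0,-40,0, 210,0,0,-60,0, 210,50,136,-60,0, 210,50,136,-60,0, 210,50,136,-60,0, 210,50,136,-20,0, 210,50,136,20,0, 210,50,136,40,0, 210,50,136,40,0]'
python3 g.py .447 -.018 .0266
python3 - <<'E'
from station import arm
from h import *
d=arm.get_image("wrist");w=d["color"];cv2.imwrite("pics/w2.png",w)
for n in("scene","top"):
    d=arm.get_image(n);cv2.imwrite(f"pics/{n}2.png",d["color"]);np.savez(n+"2.npz",**d)
s=cv2.imread("pics/scene2.png")[140:280,200:360]
cv2.imwrite("pics/m2.png",np.vstack([w[100:384,100:420].repeat(1,0),cv2.resize(s,(320,280),interpolation=cv2.INTER_CUBIC)]))
E
```

```text
time_s: 4.45
ee_pos: [0.4451, -0.017, 0.0895]
ee_rot: [[-0.964, 0.267, -0.007], [0.267, 0.964, 0.001], [0.007, -0.001, -1.0]]
wrist_force: [0.6, 0.0, 0.1]
grip_width: 0.336
gripper_force: 59.4
t 4.5 tcp [ 0.4451 -0.017   0.0895] yaw 74.5 w 0.336 gf 59.4 tool mm [-2.5 -0.4 62.9] q [-0.06  0.27  2.05  0.    0.83 -1.36]
```

View pics/m2.png

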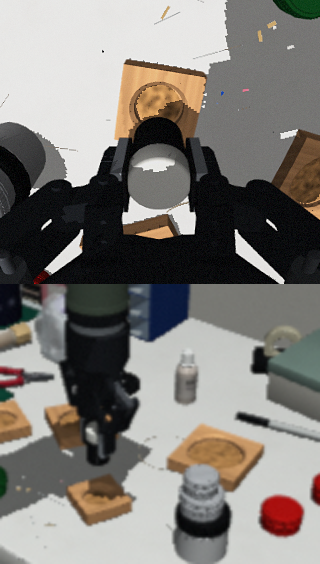

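```bash
python3 -m crank '[210,0,0,20,0, 210,0,0,35,0, 210,0,0,35,0, 210,0,0,35,0]' >/dev/null
python3 g.py .447 -.018 .0266
```

```text
t 5.0 tcp [ 0.4485 -0.0176  0.0579] yaw 74.5 w 0.339 gf 59.4 tool mm [ 1.4 -0.8 31.3] q [-0.06  0.32  2.08  0.    0.73 -1.36]
```

```bash
python3 -m crank '[210,1,-1,12,0, 210,1,-1,22,0, 210,1,-1,26,0, 210,1,-1,28,0, 210,1,-1,28,0, 210,1,-1,28,0]'
python3 g.py .447 -.018 .0266
```

```text
time_s: 5.6
ee_pos: [0.4466, -0.0181, 0.0289]
ee_rot: [[-0.964, 0.267, 0.001], [0.267, 0.964, 0.0], [-0.001, 0.0, -1.0]]
wrist_force: [-0.1, -0.3, 0.1]
grip_width: 0.334
gripper_force: 59.4
t 5.6 tcp [ 0.4466 -0.0181  0.0289] yaw 74.5 w 0.334 gf 59.4 tool mm [-0.4  0.2  2.3] q [-0.07  0.37  2.12  0.    0.66 -1.37]
```

```bash
python3 -m crank '[210,0,0,1,0, 210,0,0,1.5,0, 210,0,0,2,0, 210,0,0,2,0]'
python3 -m crank '[210,0,0,0.5,0, 210,0,0,1,0, 210,0,0,1,0]'
```

```text
time_s: 6.0
ee_pos: [0.4463, -0.0181, 0.0267]
ee_rot: [[-0.964, 0.268, 0.0], [0.268, 0.964, 0.0], [-0.0, 0.0, -1.0]]
wrist_force: [0.3, -0.1, -0.7]
grip_width: 0.333
gripper_force: 59.4
time_s: 6.3
ee_pos: [0.4465, -0.0181, 0.0266]
ee_rot: [[-0.964, 0.267, 0.001], [0.267, 0.964, -0.0], [-0.001, 0.0, -1.0]]
wrist_force: [-1.6, -1.3, 8.4]
grip_width: 0.338
gripper_force: 60.3
```

```bash
python3 -m crank '[170,0,0,0,0, 155,0,0,0,0, 130,0,0,0,0, 110,0,0,0,0, 100,0,0,0,0, 100,0,0,-20,0, 100,0,0,-60,0, 100,0,0,-110,0, 100,0,0,-150,0, 100,0,0,-150,0]'
python3 - <<'E'
from h import *
from station import arm
from scipy.optimize import least_squares
def cloud(n):
    d=arm.get_image(n);v,u=np.mgrid[0:384,0:512];z=d["depth"]
    return ((np.stack([(u-d["cx"])/d["fx"],(v-d["cy"])/d["fy"],np.ones_like(u)],-1)*z[...,None])@np.array(d["rotation"]).T+d["position"])[z>0]
def fit(q,r,c):
    f=least_squares(lambda c:np.hypot(*(q[:,:2]-c).T)-r,np.array(c)+.005,loss="soft_l1",f_scale=.002);return np.round(f.x,4),round(np.abs(f.fun).mean(),4)
T=cloud("top");P=cloud("scene")
for n,lo,hi,r,c in(("potblk",.025,.05,.015,(.447,-.018)),("small",.094,.112,.021,(.459,-.162)),("big",.066,.086,.027,(.46,-.162)),("jar",.01,.05,.0335,(.462,-.165))):
    q=P[(P[:,2]>lo)&(P[:,2]<hi)&(np.hypot(P[:,0]-c[0],P[:,1]-c[1])<r+.012)]
    t=T[(T[:,2]>hi-.005)&(np.hypot(T[:,0]-c[0],T[:,1]-c[1])<r+.012)&(T[:,2]<hi+.02)]
    print(n,len(q),fit(q,r,c),len(t),np.round((t.min(0)+t.max(0))/2,4),np.round(np.median(t,0),4))
E
python3 g.py .458 -.162 .103
```

```text
time_s: 7.3
ee_pos: [0.4498, -0.0183, 0.1809]
ee_rot: [[-0.964, 0.267, 0.012], [0.267, 0.964, -0.001], [-0.012, 0.003, -1.0]]
wrist_force: [1.3, 0.4, 1.1]
grip_width: 0.611
gripper_force: 0.0
t 7.4 tcp [ 0.4464 -0.0181  0.1762] yaw 74.5 w 0.612 gf 0.0 tool mm [ -49.6 -135.6   73.2] q [-0.07  0.16  1.93  0.    1.05 -1.37]Traceback (most recent call last):
  File "<stdin>", line 13, in <module>
    return umr_minimum(a, axis, None, out, keepdims, initial, where)
ValueError: zero-size array to reduction operation minimum which has no identity
```

```bash
cat > fitall.py <<'E'
from h import *
from station import arm
from scipy.optimize import least_squares
def cloud(n):
    d=arm.get_image(n);cv2.imwrite(f"pics/last_{n}.png",d["color"]);v,u=np.mgrid[0:384,0:512];z=d["depth"]
    return ((np.stack([(u-d["cx"])/d["fx"],(v-d["cy"])/d["fy"],np.ones_like(u)],-1)*z[...,None])@np.array(d["rotation"]).T+d["position"])[z>0]
def fit(q,r,c):
    f=least_squares(lambda c:np.hypot(*(q[:,:2]-c).T)-r,np.array(c)+.005,loss="soft_l1",f_scale=.002);return np.round(f.x,4),round(np.abs(f.fun).mean(),4)
T=cloud("top");P=cloud("scene")
for n,lo,hi,r,c in(("pot@blk",.025,.058,.015,(.447,-.018)),("small@blk",.023,.036,.021,(.494,.207)),("big@blk",.023,.038,.027,(.569,.113)),("jar@blk",.025,.072,.0335,(.62,-.0865)),("small",.094,.116,.021,(.459,-.162)),("big",.066,.09,.027,(.46,-.162)),("jar",.01,.062,.0335,(.462,-.165))):
    q=P[(P[:,2]>lo)&(P[:,2]<hi-.004)&(np.hypot(P[:,0]-c[0],P[:,1]-c[1])<r+.012)]
    t=T[(T[:,2]>hi-.005)&(np.hypot(T[:,0]-c[0],T[:,1]-c[1])<r+.012)&(T[:,2]<hi+.008)]
    print(n,len(q),fit(q,r,c) if len(q)>20 else "",len(t),(np.round((t.min(0)+t.max(0))/2,4),np.round(np.median(t,0),4)) if len(t) else "")
E
python3 fitall.py
```

```text
pot@blk 107 (array([ 0.4473, -0.0179]), np.float64(0.001)) 0 
small@blk 0  0 
big@blk 2  0 
jar@blk 0  0 
small 107 (array([ 0.4272, -0.1818]), np.float64(0.0055)) 139 (array([ 0.4564, -0.1633,  0.1161]), array([ 0.4562, -0.1619,  0.1155]))
big 149 (array([ 0.461 , -0.1616]), np.float64(0.0011)) 75 (array([ 0.4583, -0.1626,  0.0894]), array([ 0.4667, -0.1542,  0.0888]))
jar 407 (array([ 0.4631, -0.1641]), np.float64(0.001)) 92 (array([ 0.4603, -0.1666,  0.0624]), array([ 0.4669, -0.1622,  0.0615]))
```

```bash
python3 -m crank '[60,-49,-136,0,0, 60,-49,-136,0,0, 60,-49,-136,0,0, 60,-49,-136,0,0, 60,-49,-136,30,0, 60,-49,-136,50,0, 60,-49,-136,65,0, 60,-49,-136,70,0, 60,-49,-136,73,0, 60,-49,-136,73,0]' >/dev/null
python3 g.py .4575 -.162 .102
```

```text
t 8.5 tcp [ 0.457  -0.1619  0.1023] yaw 74.5 w 0.765 gf 0.0 tool mm [-0.5  0.   0.3] q [-0.36  0.31  1.95  0.    0.88 -1.66]
```

```bash
python3 -m crank '[90,0,0,0,0, 110,0,0,0,0, 120,0,0,0,0, 126,0,0,0,0, 130,0,0,0,0, 135,0,0,0,0, 145,0,0,0,0, 170,0,0,0,0, 170,0,0,0,0]'
python3 g.py .494 .207 .08
```

```text
time_s: 9.4
ee_pos: [0.4573, -0.1624, 0.1035]
ee_rot: [[-0.964, 0.267, 0.001], [0.267, 0.964, -0.0], [-0.001, -0.0, -1.0]]
wrist_force: [-1.7, -0.3, 6.3]
grip_width: 0.467
gripper_force: 59.5
t 9.4 tcp [ 0.4573 -0.1624  0.1035] yaw 74.5 w 0.467 gf 59.5 tool mm [ 63.4 365.8  23.4] q [-0.36  0.3   1.95 -0.    0.89 -1.66]
```

```bash
python3 -m crank '[170,0,0,-8,0, 170,0,0,-30,0, 170,63,366,-40,0, 170,63,366,-40,0, 170,63,366,-40,0, 170,63,366,-40,0, 170,63,366,-40,0, 170,63,366,-40,0, 170,63,366,-40,0, 170,63,366,-40,0]' >/dev/null
python3 -m crank '[170,0,0,0,0, 170,0,0,0,0]'
python3 g.py .494 .207 .0235
python3 - <<'E'
from station import arm
import cv2,numpy as np
w=arm.get_image("wrist")["color"];s=arm.get_image("scene")["color"][120:280,160:340]
cv2.imwrite("pics/m3.png",np.vstack([w[80:384,90:450],cv2.resize(s,(360,320),interpolation=cv2.INTER_CUBIC)])[:600])
E
python3 fitall.py | grep -E "^(big|jar) "
```

```text
time_s: 10.6
ee_pos: [0.4938, 0.2072, 0.1425]
ee_rot: [[-0.964, 0.266, -0.001], [0.266, 0.964, -0.001], [0.001, -0.001, -1.0]]
wrist_force: [-0.3, 0.2, -1.1]
grip_width: 0.464
gripper_force: 60.7
t 10.6 tcp [0.4938 0.2072 0.1425] yaw 74.6 w 0.464 gf 60.7 tool mm [ -0.3   0.  119. ] q [ 0.38  0.33  1.79 -0.    1.02 -0.93]
big 141 (array([ 0.4609, -0.1617]), np.float64(0.0009)) 231 (array([ 0.4581, -0.1628,  0.0908]), array([ 0.4582, -0.1627,  0.0894]))
jar 410 (array([ 0.4631, -0.1641]), np.float64(0.0011)) 97 (array([ 0.4603, -0.1656,  0.0623]), array([ 0.4638, -0.1626,  0.0605]))
```

View pics/m3.png

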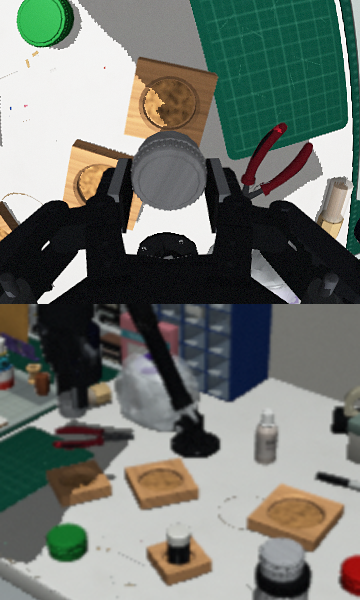

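```bash
python3 -m crank '[170,0,0,40,0, 170,0,0,75,0, 170,0,0,90,0, 170,0,0,100,0, 170,0,0,107,0, 170,0,0,112,0, 170,0,0,114,0, 170,0,0,115,0, 170,0,0,116,0, 170,0,0,116,0]'
python3 -m crank '[170,0,0,1,0, 170,0,0,2,0, 170,0,0,2.5,0, 170,0,0,2.5,0]'
```

```text
time_s: 11.8
ee_pos: [0.4944, 0.2074, 0.027]
ee_rot: [[-0.964, 0.267, 0.001], [0.267, 0.964, 0.0], [-0.001, 0.001, -1.0]]
wrist_force: [0.2, 0.3, -0.3]
grip_width: 0.457
gripper_force: 60.7
time_s: 12.2
ee_pos: [0.4942, 0.2073, 0.0241]
ee_rot: [[-0.964, 0.267, -0.0], [0.267, 0.964, 0.0], [0.0, -0.0, -1.0]]
wrist_force: [-0.3, -0.2, 0.2]
grip_width: 0.461
gripper_force: 60.7
```

```bash
python3 -m crank '[170,0,0,0.5,0, 170,0,0,1,0, 170,0,0,1,0, 170,0,0,1,0]'
```

```text
time_s: 12.6
ee_pos: [0.4943, 0.2073, 0.0235]
ee_rot: [[-0.964, 0.267, 0.0], [0.267, 0.964, 0.0], [-0.0, 0.0, -1.0]]
wrist_force: [-0.6, -0.7, 4.4]
grip_width: 0.465
gripper_force: 61.1
```

```bash
python3 -m crank '[135,0,0,0,0, 120,0,0,0,0, 105,0,0,0,0, 85,0,0,0,0, 70,0,0,0,0, 70,0,0,-20,0, 40,0,0,-60,0, 40,0,0,-110,0, 40,0,0,-150,0, 40,0,0,-150,0]' >/dev/null
python3 g.py .4595 -.1622 .0745; python3 fitall.py | grep -E "^(big|jar|small@blk|pot@blk) "
```

```text
t 13.6 tcp [0.4977 0.2086 0.1792] yaw 74.5 w 0.837 gf 0.0 tool mm [ -61.3 -368.3  102.5] q [ 0.38  0.3   1.74  0.    1.1  -0.92]
pot@blk 102 (array([ 0.4473, -0.0179]), np.float64(0.001)) 77 (array([ 0.4462, -0.0196,  0.059 ]), array([ 0.445 , -0.0183,  0.0586]))
small@blk 32 (array([0.4953, 0.2086]), np.float64(0.0014)) 1 (array([0.4877, 0.1887, 0.0364]), array([0.4877, 0.1887, 0.0364]))
big 143 (array([ 0.461 , -0.1616]), np.float64(0.001)) 227 (array([ 0.4584, -0.1629,  0.0907]), array([ 0.4583, -0.1627,  0.0893]))
jar 414 (array([ 0.4631, -0.1641]), np.float64(0.0011)) 97 (array([ 0.4603, -0.1657,  0.0616]), array([ 0.4629, -0.1624,  0.0613]))
```

```bash
python3 -m crank '[40,-65,-365,0,0, 40,-65,-365,0,0, 40,-65,-365,0,0, 40,-65,-365,0,0, 40,-65,-365,0,0, 40,-65,-365,0,0, 40,-65,-365,0,0, 40,-65,-365,0,0, 40,-65,-365,30,0, 40,-65,-365,40,0]' >/dev/null
python3 -m crank '[40,0,0,30,0, 40,0,0,50,0, 40,0,0,60,0, 40,0,0,60,0, 40,0,0,60,0]' >/dev/null
python3 g.py .4597 -.1623 .0715
```

```text
t 15.2 tcp [ 0.4596 -0.1616  0.0734] yaw 74.5 w 0.841 gf 0.0 tool mm [-0.3 -0.7  1.9] q [-0.36  0.35  1.98  0.    0.81 -1.66]
```

Count for 54 mm ≈ 93.

```bash
python3 -m crank '[60,0,-0.5,2,0, 72,0,-0.5,2,0, 82,0,-0.5,2,0, 88,0,-0.5,2,0, 93,0,-0.5,2,0, 98,0,-0.5,2,0, 108,0,-0.5,2,0, 135,0,-0.5,2,0, 135,0,-0.5,2,0]'
python3 g.py .569 .113 .1115
```

```text
time_s: 16.1
ee_pos: [0.4593, -0.1626, 0.072]
ee_rot: [[-0.964, 0.267, 0.001], [0.267, 0.964, -0.001], [-0.001, -0.0, -1.0]]
wrist_force: [-2.0, -0.3, 7.2]
grip_width: 0.611
gripper_force: 61.4
t 16.1 tcp [ 0.4593 -0.1626  0.072 ] yaw 74.5 w 0.611 gf 61.4 tool mm [-32.1 294.9 -39.6] q [-0.36  0.35  1.98 -0.    0.81 -1.66]
```

```bash
python3 -m crank '[135,0,0,-8,0, 135,0,0,-40,0, 135,-32,295,-60,0, 135,-32,295,-60,0, 135,-32,295,-60,0, 135,-32,295,-60,0, 135,-32,295,-60,0, 135,-32,295,-60,0, 135,-32,295,-50,0, 135,-32,295,-40,0]' >/dev/null
python3 -m crank '[135,0,0,30,0, 135,0,0,50,0, 135,0,0,62,0, 135,0,0,70,0, 135,0,0,70,0, 135,0,0,70,0]'
python3 g.py .569 .113 .0235
```

```text
time_s: 17.7
ee_pos: [0.5694, 0.1131, 0.0418]
ee_rot: [[-0.963, 0.268, 0.001], [0.268, 0.963, 0.0], [-0.001, 0.001, -1.0]]
wrist_force: [0.5, -0.8, -1.2]
grip_width: 0.605
gripper_force: 63.0
t 17.7 tcp [0.5694 0.1131 0.0418] yaw 74.5 w 0.605 gf 63.0 tool mm [ 0.3 -0.2 18.3] q [ 0.18  0.51  1.8   0.    0.84 -1.12]
```

```bash
python3 -m crank '[135,0,0,6,0, 135,0,0,11,0, 135,0,0,15,0, 135,0,0,18,0, 135,0,0,18,0]'
python3 -m crank '[135,0,0,1,0, 135,0,0,2,0, 135,0,0,3,0, 135,0,0,3,0]'
```

```text
time_s: 18.2
ee_pos: [0.5685, 0.1134, 0.0226]
ee_rot: [[-0.964, 0.267, -0.001], [0.267, 0.964, -0.0], [0.001, -0.0, -1.0]]
wrist_force: [-0.1, -0.1, -1.2]
grip_width: 0.607
gripper_force: 63.0
time_s: 18.6
ee_pos: [0.5689, 0.1134, 0.0202]
ee_rot: [[-0.964, 0.268, 0.0], [0.268, 0.964, 0.0], [-0.0, 0.0, -1.0]]
wrist_force: [-0.6, 0.1, -1.3]
grip_width: 0.609
gripper_force: 63.0
```

```bash
python3 -m crank '[135,0,0,0.5,0, 135,0,0,1,0, 135,0,0,1,0]'
```

```text
time_s: 18.9
ee_pos: [0.5689, 0.1134, 0.0201]
ee_rot: [[-0.964, 0.267, 0.0], [0.267, 0.964, 0.0], [-0.0, 0.0, -1.0]]
wrist_force: [-2.6, 0.3, 5.3]
grip_width: 0.608
gripper_force: 63.4
```

```bash
python3 -m crank '[98,0,0,0,0, 85,0,0,0,0, 70,0,0,0,0, 50,0,0,0,0, 40,0,0,0,0, 40,0,0,-20,0, 10,0,0,-60,0, 0,0,0,-110,0, 0,0,0,-130,0, 0,0,0,-130,0]' >/dev/null
python3 g.py .4615 -.165 .025; python3 fitall.py | grep -E "^(jar|small@blk|pot@blk|big@blk) "
```

```text
t 19.9 tcp [0.5711 0.1138 0.1531] yaw 74.5 w 1.0 gf 0.0 tool mm [  32.  -298.4  126.8] q [ 0.18  0.39  1.67  0.    1.08 -1.12]
pot@blk 107 (array([ 0.4473, -0.0177]), np.float64(0.0012)) 77 (array([ 0.4462, -0.0197,  0.058 ]), array([ 0.4448, -0.0184,  0.0586]))
small@blk 40 (array([0.4943, 0.2092]), np.float64(0.0015)) 0 
big@blk 61 (array([0.5705, 0.114 ]), np.float64(0.0016)) 133 (array([0.5606, 0.1125, 0.039 ]), array([0.5603, 0.1123, 0.0379]))
jar 411 (array([ 0.463, -0.164]), np.float64(0.001)) 334 (array([ 0.4603, -0.1656,  0.0628]), array([ 0.4598, -0.1656,  0.0619]))
```

```bash
python3 -m crank '[0,29,-297,0,0, 0,29,-297,0,0, 0,29,-297,0,0, 0,29,-297,0,0, 0,29,-297,0,0, 0,29,-297,0,0, 0,29,-297,0,0, 0,29,-297,20,0, 0,29,-297,20,0, 0,29,-297,20,0]' >/dev/null
python3 g.py .4616 -.165 .025
```

```text
t 21.0 tcp [ 0.4609 -0.1642  0.128 ] yaw 74.5 w 1.004 gf 0.0 tool mm [ -1.2  -0.7 103. ] q [-0.37  0.28  1.91  0.    0.96 -1.67]
```

Count for 67 mm ≈ 54.

```bash
python3 -m crank '[0,-1,-1,35,0, 0,-1,-1,65,0, 0,-1,-1,85,0, 0,-1,-1,97,0, 0,-1,-1,103,0, 0,-1,-1,103,0, 0,-1,-1,103,0]'
python3 -m crank '[20,0,0,0,0, 35,0,0,0,0, 44,0,0,0,0, 50,0,0,0,0, 54,0,0,0,0, 60,0,0,0,0, 70,0,0,0,0, 100,0,0,0,0, 100,0,0,0,0]'
python3 g.py .6203 -.0865 .085
```

```text
time_s: 21.7
ee_pos: [0.4629, -0.1661, 0.0268]
ee_rot: [[-0.964, 0.267, 0.001], [0.267, 0.964, -0.0], [-0.001, -0.0, -1.0]]
wrist_force: [0.4, -0.8, -0.1]
grip_width: 1.002
gripper_force: 0.0
time_s: 22.6
ee_pos: [0.4624, -0.166, 0.0268]
ee_rot: [[-0.963, 0.268, 0.001], [0.268, 0.963, 0.0], [-0.0, 0.001, -1.0]]
wrist_force: [-0.9, 1.8, 6.1]
grip_width: 0.769
gripper_force: 65.2
t 22.6 tcp [ 0.4624 -0.166   0.0268] yaw 74.5 w 0.769 gf 65.2 tool mm [-130.9  119.   -58. ] q [-0.37  0.42  2.02  0.    0.7  -1.67]
```

```bash
python3 -m crank '[100,0,0,-8,0, 100,0,0,-35,0, 100,0,0,-60,0, 100,-131,119,-60,0, 100,-131,119,-60,0, 100,-131,119,-60,0, 100,-131,119,-60,0, 100,-131,119,-60,0, 100,-131,119,-45,0, 100,-131,119,-40,0]' >/dev/null
python3 -m crank '[100,0,0,5,0, 100,0,0,5,0, 100,0,0,5,0]'
python3 g.py .6205 -.0868 .0368
python3 - <<'E'
from station import arm
import cv2,numpy as np
w=arm.get_image("wrist")["color"];s=arm.get_image("scene")["color"][150:290,230:390]
cv2.imwrite("pics/m4.png",np.vstack([w[80:384,90:450],cv2.resize(s,(360,296),interpolation=cv2.INTER_CUBIC)]))
E
```

```text
time_s: 23.9
ee_pos: [0.6201, -0.087, 0.0615]
ee_rot: [[-0.963, 0.268, 0.0], [0.268, 0.963, 0.0], [-0.0, 0.0, -1.0]]
wrist_force: [0.5, 0.4, -3.1]
grip_width: 0.765
gripper_force: 68.0
t 23.9 tcp [ 0.6201 -0.087   0.0615] yaw 74.5 w 0.765 gf 68.0 tool mm [-0.3  0.3 24.7] q [-0.16  0.54  1.66  0.    0.94 -1.46]
```

View pics/m4.png

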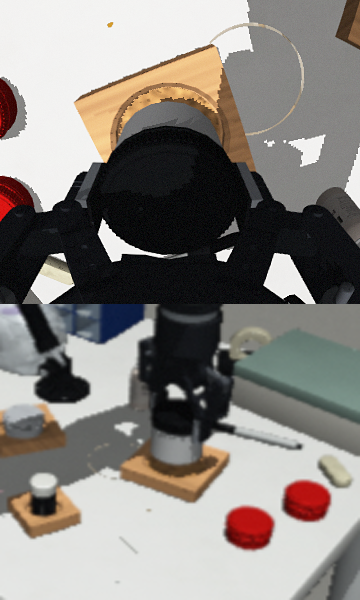

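```bash
python3 -m crank '[100,0,0,8,0, 100,0,0,14,0, 100,0,0,18,0, 100,0,0,21,0, 100,0,0,22,0, 100,0,0,22,0]'
python3 -m crank '[100,0,0,1,0, 100,0,0,2,0, 100,0,0,3,0, 100,0,0,3,0]'
```

```text
time_s: 24.6
ee_pos: [0.6202, -0.0866, 0.039]
ee_rot: [[-0.964, 0.267, -0.0], [0.267, 0.964, 0.0], [0.0, 0.0, -1.0]]
wrist_force: [0.6, 0.1, -2.7]
grip_width: 0.768
gripper_force: 68.0
time_s: 25.0
ee_pos: [0.6204, -0.0867, 0.0369]
ee_rot: [[-0.964, 0.268, 0.001], [0.268, 0.964, 0.0], [-0.001, 0.0, -1.0]]
wrist_force: [-1.2, -0.0, 2.6]
grip_width: 0.768
gripper_force: 68.6
```

Contact. Release and retreat toward the robot.

```bash
python3 -m crank '[60,0,0,0,0, 48,0,0,0,0, 35,0,0,0,0, 20,0,0,0,0, 5,0,0,0,0, 5,0,0,-10,0, 5,0,0,-40,0, 5,0,0,-90,0, 5,0,0,-140,0, 5,0,0,-160,0]' >/dev/null
python3 -m crank '[5,150,0,-60,0, 5,150,0,-60,0, 5,150,0,-60,0, 5,150,0,-60,0, 5,150,0,-60,0, 5,150,0,-60,0]'
python3 fitall.py | grep blk
python3 - <<'E'
import cv2
cv2.imwrite("pics/f1.png",cv2.resize(cv2.imread("pics/last_scene.png")[150:290,160:400],None,fx=3.3,fy=3.3,interpolation=cv2.INTER_CUBIC))
E
```

```text
time_s: 26.6
ee_pos: [0.4767, -0.0467, 0.2564]
ee_rot: [[-0.964, 0.268, 0.002], [0.268, 0.964, -0.0], [-0.002, 0.0, -1.0]]
wrist_force: [0.0, -0.6, 0.1]
grip_width: 0.98
gripper_force: 0.0
pot@blk 105 (array([ 0.4473, -0.0176]), np.float64(0.0009)) 59 (array([ 0.4462, -0.0227,  0.0585]), array([ 0.4447, -0.0213,  0.0582]))
small@blk 45 (array([0.4955, 0.2083]), np.float64(0.0017)) 120 (array([0.4943, 0.2078, 0.0363]), array([0.4943, 0.2073, 0.0362]))
big@blk 61 (array([0.5706, 0.1151]), np.float64(0.0012)) 205 (array([0.5692, 0.1124, 0.0387]), array([0.5688, 0.1123, 0.0376]))
jar@blk 304 (array([ 0.6213, -0.0848]), np.float64(0.0013)) 182 (array([ 0.6312, -0.0876,  0.0723]), array([ 0.6299, -0.088 ,  0.072 ]))
```

View pics/f1.png

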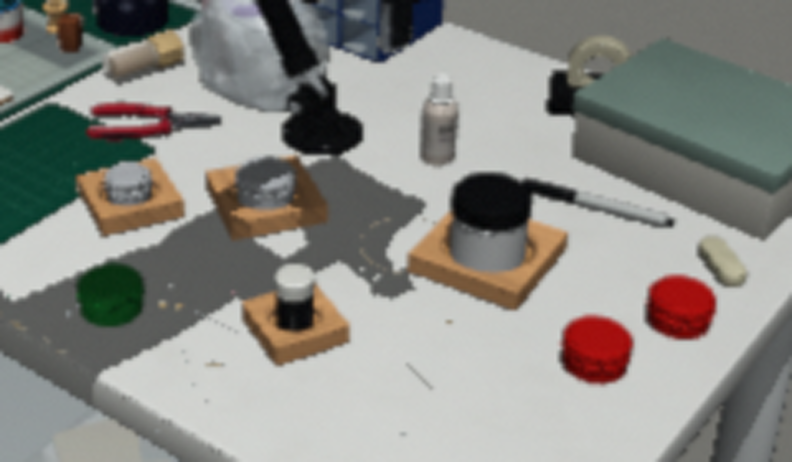

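All four stand in their blocks, tops at the expected heights (58, 36, 38 and 72 mm). Bottle and pliers look undisturbed.

```bash
python3 -c "
from station import arm
print(arm.job_done())"
```

```text
the job is handed in; nothing more can be done
None
```

The job is handed in, with no verdict returned: the jar, both tins and the pot each stand upright on the floor of their own block's bore, and the paint bottle and pliers look undisturbed in the last picture.

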